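Shim up the corner of a hand press that lost its rubber foot

ROBOT

A 7-joint arm with a two-finger parallel gripper is mounted at the origin on a cart in front of the work surface, level with it; the furniture and walls round the work are solid. World frame = base frame: x ahead of the robot, y to its left, z up, the work surface at z = 0. Lengths are in m, angles in rad, forces in N, time in s.
With the tool pointing down it reaches from about 0.4 to 0.875 m from the base axis. Payload 4.4 kg.
Tool frame: the origin (TCP) lies on the centre line of the jaws, within the pads' length; the fingertips stand 22 mm ahead of it and the grasp point (between the pads) lies 3 mm ahead of it; z points along the fingers, y is the line along which they close (so a half turn about z gives the same grasp; the last joint's range is limited). The gripper opens to 85 mm and grips with 20 to 120 N. Pads are 22 mm wide; open, the fingers measure 114 mm over their backs; the gripper's body (76 mm by 85 mm) begins 54 mm behind the grasp point. The pads swing forward as they close: fully open they stand 13 mm farther back than shut.
Start: joints at [-1.198, 0.628, 0.038, 1.517, -0.027, 0.996, -0.02], TCP at [0.276, 0.588, 0.253] pointing down, gripper open.
Joint ranges: [-3.06, 3.06], [-0.37, 2.12], [-1.25, 1.32], [0.18, 2.47], [-1.1, 4.24], [0.23, 1.98], [-2.94, 2.94]. Speed limits (rad/s): [2.57, 2.57, 3.14, 3.14, 3.14, 3.14, 3.14].

INTERFACE

Orientations are given as [roll, pitch, yaw] about the fixed x, y, z axes, in that order (R = Rz(yaw) Ry(pitch) Rx(roll)).
In Python, from bench import robot, eyes gives the robot as it stands.
- The arm moves only by the tool servo_tool, never from a script. Its argument "steps" is a list of rows, each a list of 7 numbers: the shift along the tool's x, y, z normalised to -1 to 1, where 1 is 0.12 m, then the turn, a rotation vector about the tool's x, y, z normalised to -1 to 1, where 1 is 30 degrees, then the opening, from -1 (shut) to 1 (fully open). A call has 1 to 8 rows; each row shifts and turns the commanded pose from where the row before left it, along the tool's axes as they then stand; what a row does not reach is not made up. A row lasts 1/8 s, in which the tool goes at most 62.5 mm and 10.7 degrees, less where a joint would pass 70% of its speed; a pose out of reach is approached as far as the arm can. A call with a number of a shift or a turn outside -1 to 1 is refused whole. A call with a gripper value outside its range is refused whole. The fingers move at their own pace and stop on an object; "grip_force" is the grip in N (left out, the last holds). Time passes only in rows, so rows that do not move let the fingers close. It gives the time, the measured TCP pose, the force, the opening and the grip force at its end, in the units of the state.
- robot.get_state(): the state, without advancing time (a new reading comes with each control period).
- eyes.camera(name): name is "side" or "top"; returns a dict with "frame" (400x640x3 uint8, red, green, blue), "intrinsics" (3x3 intrinsics, pixels), "k1" (the pictures are not rectified: a ray, as slopes to the right and down, at radius r is drawn at 1 + k1 r^2 times it, then the intrinsics apply), "rvec" (rotation vector, rad) and "tvec" (3), from world to camera coordinates, as OpenCV has them. Camera axes: x right, y down, z forward; pixel columns grow to the right and rows downward; lengths in m; the calibration is good to about 2 mm. A picture is of the moment at which its call begins. There is no depth.
- robot.hand_in(): hands the job in; it is judged then, once.
The state is a dict: "clock": time; "q": joint angles; "dq": joint speeds; "effort": joint torques, N m; "position": TCP position; "ee_rot": TCP orientation; "wrist_force": force on the tool from outside, world axes, zero at the start; "moment": the same for the moment, N m; "grip_width": finger opening in m; "finger_force": force on a finger pad.
Only numpy, scipy, OpenCV 4.12 (cv2) and the standard library are available. Lean on these libraries where they do the work, as an engineer would, in place of code of your own. Each camera call takes 0.05 s, during which the arm holds its last target. There are 200 camera calls.

TASK

The green hand lever press rocks: the rubber foot under its front-left corner has come off and only the screw stub is left. Take the two orange horseshoe packers from the black tray and slide them, one after the other, flat on top of each other under that corner so that both straddle the stub up to about the end of the slot; then push down firmly on that corner to prove that it no longer rocks. Do not shove the press out of its place or disturb the other things lying about.

Things in the scene. Friction and masses are not known exactly. Their poses are not given: they have to be found in the camera images.
- press: Loose small hand lever press, green casting, about 3 kg, fingers' width off the bench on rubber feet. Base plate 220 (x) x 150 (y) mm, underside 17.2 mm and top 31.2 mm above the bench. Origin: centre of the plate at bench height; -x is its front (the robot's side), +y its left. Column and head (up to z = 0.35) stand behind x = -25 mm and within 60 mm of y = 0; in front only the plate.
- press_stub (a point): Front-left corner of the press without its foot: the axis of the screw stub in the plane of the plate's underside, 17.2 mm above the bench, 22 mm behind the plate's front edge and 23 mm from its left edge. The stub is a 10 mm thick screw end that hangs 12.2 mm down from here, to 5 mm above the bench. Axes as the press. Two packers leave 1.2 mm of play.
- press_bolt_top (a point): Top of the 17 mm wide hexagon bolt head on the plate, straight above the stub, 36.7 mm above the bench: the place to push down. 4 to 6 N there tips the corner down while it is not packed; push with about 10 to 20 N.
- packer_tray: Fixed black tray, 122 x 61 x 24 mm, for the packers, which lie in it in a pile, lengthwise, slot towards the tray's +x. Origin: centre of its underside, floor 4 mm thick. Its walls reach above the pile, except for a 46 mm wide finger notch amid each long side, so a packer can be taken there only across its middle.
- packer_a: U-shaped (horseshoe) moulded packer of bright orange plastic, 110 x 50 x 8 mm, 35 g. Origin: centre of its underside; +x along its length towards the round-nosed tips of the two prongs (each 16 wide, tips at x = +55), z up. Slot between the prongs 18 wide, closed end at x = +5. Ribbed solid tail at x = -55 to -15. Starts on top of the pile, its underside 12 mm above the bench.
- packer_b: U-shaped (horseshoe) moulded packer of bright orange plastic, 110 x 50 x 8 mm, 35 g. Origin: centre of its underside; +x along its length towards the round-nosed tips of the two prongs (each 16 wide, tips at x = +55), z up. Slot between the prongs 18 wide, closed end at x = +5. Ribbed solid tail at x = -55 to -15. Starts under packer_a, its underside 4 mm above the bench.
- packer_a_seat (a point): Seat point of packer_a: on its centre line in the plane of its underside, 13 mm ahead (+x) of its origin and 8 mm ahead of the closed end of its slot. It belongs right under the screw stub.
- packer_b_seat (a point): Seat point of packer_b: on its centre line in the plane of its underside, 13 mm ahead (+x) of its origin and 8 mm ahead of the closed end of its slot. It belongs right under the screw stub.
- tag_0: Loose round white hardboard tag blank, 60 mm across, 8 mm thick, lying on the bench. Origin: centre of its underside. Bystander.
- tag_1: Loose round white hardboard tag blank, 60 mm across, 8 mm thick, lying on the bench. Origin: centre of its underside. Bystander.
- mug_press_lever (a joint): Lever of the fixed black mug press, an obstacle that has no part in the job: it stands between tray and hand press from y = 0.04 to -0.27, behind x = 0.515, 140 mm tall; at this joint value (rad) its thin lever stands up to about 0.33 m above the bench near x = 0.60, y = -0.23 to -0.36.

How it is judged:
By the outcome, as a careful person would: the job done as asked, in the order asked, and still so for the second after the job is handed in, with the robot touching nothing.
It also fails if it takes over 72 s, if anything falls off the work surface, if the arm or the gripper's body presses on something with over 40 N, if the wrist force passes 120 N, or if a joint passes its speed limit or range.

## Working session

There is one attempt and no reset: what is moved stays moved. The work goes in short steps, Python scripts to look and compute and a tool call to move; the robot and the scene stay as the last step left them, time stands still between calls to the robot, and variables do not carry over. Pictures are saved under pics/ and viewed, at most 10 in all, crops included, and the job is handed in when it is done.

Besides the shell and the picture viewer there is one more tool, called by a JSON object that holds its "name" and its "arguments". servo_tool: Moves the arm, as the interface text tells. Scaled input: -1 to 1 covers 0.12 m each way for a shift and 30 degrees each way for a turn. Its arguments: {"type":"object","properties":{"steps":{"type":"array"},"grip_force":{"type":"number"}},"required":["steps"]}

```bash
mkdir -p pics; ls; cat > h.py <<'E'
import numpy as np,cv2
from scipy.spatial.transform import Rotation as R
from bench import robot,eyes
def cam(n): return eyes.camera(n)
def ray(c,uv):
    K=np.array(c["intrinsics"]);k1=c["k1"]
    d=np.array([(uv[0]-K[0,2])/K[0,0],(uv[1]-K[1,2])/K[1,1]])
    p=cv2.undistortPoints(np.array([[uv]],float),K,np.array([k1,0,0,0,0.]))[0,0]
    Rm=cv2.Rodrigues(np.array(c["rvec"],float))[0];t=np.array(c["tvec"],float).ravel()
    return -Rm.T@t, Rm.T@np.array([p[0],p[1],1])
def plane(c,uv,z):
    o,d=ray(c,uv); return o+d*(z-o[2])/d[2]
def proj(c,P):
    return cv2.projectPoints(np.array(P,float).reshape(-1,1,3),np.array(c["rvec"],float),np.array(c["tvec"],float),np.array(c["intrinsics"]),np.array([c["k1"],0,0,0,0.]))[0][:,0]
def save(c,n,crop=None,s=1):
    f=c["frame"]
    if crop: f=f[crop[1]:crop[3],crop[0]:crop[2]]
    cv2.imwrite("pics/"+n,cv2.resize(f[:,:,::-1],None,fx=s,fy=s,interpolation=cv2.INTER_CUBIC))
E
python3 - <<'E'
from h import *
for n in("top","side"):
    c=cam(n);save(c,n+"0.png"); o,d=ray(c,(320,200));print(n,o,d,c["intrinsics"][0][0])
    np.save(n+"0.npy",c["frame"])
s=robot.get_state();print(s["position"],s["ee_rot"],s["clock"],s["grip_width"])
E
```

```text
pics
top [ 0.4196991  -0.16171405  1.5149003 ] [ 0.09448121 -0.01682234 -0.9953997 ] 478.99683613630265
side [ 0.00322122 -1.1396319   0.97931089] [ 0.36601724  0.69139988 -0.62302406] 487.7782349832988
[0.27589851 0.58798751 0.25250708] [-3.13992655e+00  6.21109571e-06  2.70281544e+00] 0.1 0.08520887317746897
```

View pics/top0.png

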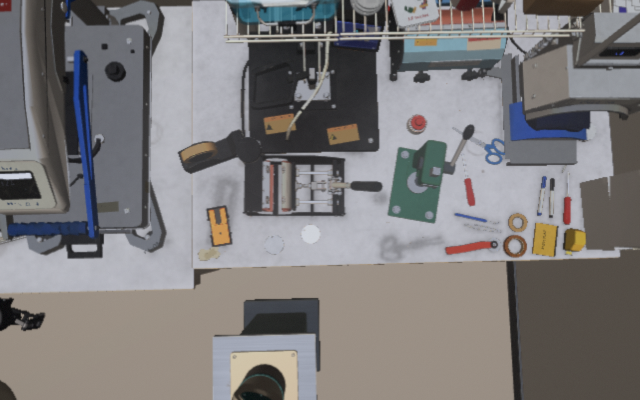

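View pics/side0.png

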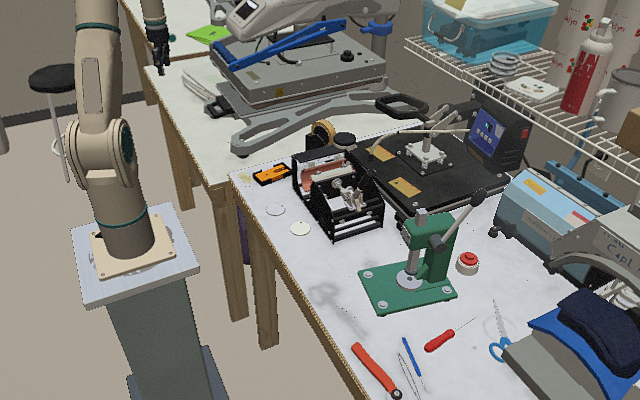

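The top view (image up is +x, right is -y) has the tray with orange packers at (219,227) and the mug press at (295,187). The hand press plate is around (415,185), its front-left corner near (391,214). The tags are at (311,234) and (274,245). Next I'll zoom in on the tray and the press.

```bash
python3 - <<'E'
from h import *
c=cam("top");d=cam("side")
f=c["frame"];g=d["frame"]
a=cv2.resize(f[195:265,180:290],(770,490),interpolation=cv2.INTER_CUBIC)
a=cv2.resize(f[200:260,195:245],(400,480),interpolation=cv2.INTER_CUBIC)
b=cv2.resize(f[140:230,380:455],(400,480),interpolation=cv2.INTER_CUBIC)
cv2.imwrite("pics/z1.png",np.hstack([a,b])[:,:,::-1])
hsv=cv2.cvtColor(f,cv2.COLOR_RGB2HSV)
m=cv2.inRange(hsv,(5,150,120),(22,255,255));m[:,:195]=0;m[:200]=0;m[:,245:]=0
n,l,s,ce=cv2.connectedComponentsWithStats(m);print(s[1:],ce[1:])
ys,xs=np.nonzero(m)
P=np.array([plane(c,(x,y),.02)[:2] for x,y in zip(xs,ys)],np.float32)
print(P.mean(0),cv2.minAreaRect(P))
m=cv2.inRange(hsv,(70,80,30),(95,255,160));m[:140]=0;m[230:]=0;m[:,:380]=0;m[:,455:]=0
ys,xs=np.nonzero(m);P=np.array([plane(c,(x,y),.0312)[:2] for x,y in zip(xs,ys)],np.float32)
r=cv2.minAreaRect(P);print(r,cv2.boxPoints(r))
for uv in((311,234),(274,245)):print(plane(c,uv,.008))
E
```

```text
[[222 208   2   1   2]
 [210 210   3   1   3]
 [214 225   3   1   3]
 [221 224   1   1   1]] [[222.5 208. ]
 [211.  210. ]
 [215.  225. ]
 [221.  224. ]]
[0.51876456 0.13830762] ((0.5167378783226013, 0.13314597308635712), (0.04937899857759476, 0.0408334955573082), 8.190579414367676)Traceback (most recent call last):
  File "<stdin>", line 16, in <module>
cv2.error: OpenCV(4.12.0) /io/opencv/modules/imgproc/src/convhull.cpp:143: error: (-215:Assertion failed) total >= 0 && (depth == CV_32F || depth == CV_32S) in function 'convexHull'
```

View pics/z1.png

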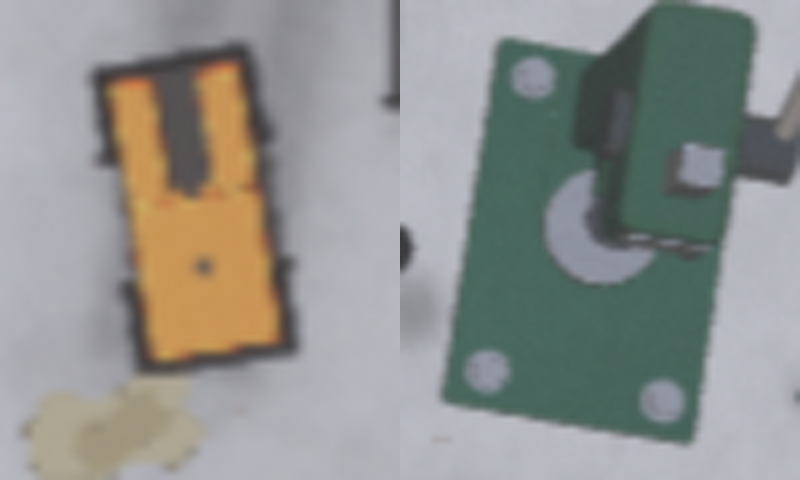

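The tray is left and the press right. The orange pile points its slot up-image, with its tail hole near full-frame px (220.5,233). The plate's front-left corner is at px (388,215) and the front-left bolt at (396.5,209.4).

```bash
python3 - <<'E'
from h import *
c=cam("top");d=cam("side")
f=c["frame"];g=d["frame"]
print(f[233,214],f[200,395],f[209,397],f[180,402])
def mask(f,lo,hi,b):
    h=cv2.cvtColor(f,cv2.COLOR_RGB2HSV);m=cv2.inRange(h,lo,hi);k=np.zeros_like(m);k[b[1]:b[3],b[0]:b[2]]=1;return m*k
m=mask(f,(8,110,120),(25,255,255),(200,204,240,248))
cs=max(cv2.findContours(m,0,2)[0],key=cv2.contourArea);hull=cv2.convexHull(cs)[:,0]
P=np.array([plane(c,p,.02)[:2] for p in hull.astype(float)],np.float32);r=cv2.minAreaRect(P)
print("pack top",r,cv2.boxPoints(r).round(4).tolist())
m=mask(f,(60,70,20),(95,255,200),(380,140,455,230))
n,l,s,ce=cv2.connectedComponentsWithStats(m);m=(l==1+np.argmax(s[1:,4])).astype(np.uint8)*255
ys,xs=np.nonzero(m)
# edges: left (min x per row), front (max y per column)
L=np.array([[xs[ys==y].min()-.5,y] for y in range(160,212)],float)
F=np.array([[x,ys[xs==x].max()+.5] for x in range(392,432)],float)
ln=[]
for E in(L,F):
    W=np.array([plane(c,p,.0312)[:2] for p in E],np.float32)
    vx,vy,x0,y0=cv2.fitLine(W,cv2.DIST_HUBER,0,.001,.001).ravel();print("line",np.degrees(np.arctan2(vy,vx)),x0,y0);ln.append((vx,vy,x0,y0))
(a,b,x,y),(a2,b2,x2,y2)=ln
t=np.linalg.solve([[a,-a2],[b,-b2]],[x2-x,y2-y]);print("corner FL",x+a*t[0],y+b*t[0])
# bolts in both views
for n,cc,b in(("top",c,(391,203,402,216)),):
    m=mask(cc["frame"],(0,0,110),(180,60,255),b);ys,xs=np.nonzero(m);u=(xs.mean(),ys.mean());print(n,u,len(xs),plane(cc,u,.0367))
    print("pred side",proj(d,plane(cc,u,.0367)))
print("corner side",proj(d,[x+a*t[0],y+b*t[0],.0312]))
w=plane(c,(311,234),.008);print("tag0",w,"tag1",plane(c,(274,245),.008))
p=proj(d,[[*r[0],.02]])[0];print("pack side",p)
m=mask(g,(5,110,120),(25,255,255),(250,160,294,190));ys,xs=np.nonzero(m)
print(xs.mean(),ys.mean(),len(xs))
a=cv2.resize(g[150:250,240:390],(600,400),interpolation=3);b=cv2.resize(g[240:340,340:490],(600,400),interpolation=3)
cv2.imwrite("pics/z2.png",cv2.resize(np.vstack([a,b]),None,fx=.75,fy=.75)[:,:,::-1])
for uv in((226,150),(247,146),(244,186),(244,218),(260,150),(262,137),(345,155)):print(uv,plane(c,uv,.05)[:2])
E
```

```text
[202 152  87] [ 74 105  96] [147 151 165] [ 74 104  95]
pack top ((0.48782894015312195, 0.12935879826545715), (0.10973543673753738, 0.051676973700523376), 8.227691650390625) [[0.42980000376701355, 0.14710000157356262], [0.43720000982284546, 0.09589999914169312], [0.545799970626831, 0.11159999668598175], [0.5383999943733215, 0.16279999911785126]]
line -11.049671 0.6093632 -0.41854435
line 78.81019 0.5007746 -0.45620778
corner FL 0.5119869 -0.39952868
top (np.float64(395.8732394366197), np.float64(209.16901408450704)) 71 [ 0.52594055 -0.42146099  0.0367    ]
pred side [[366.98534747 273.24652172]]Traceback (most recent call last):
  File "<stdin>", line 27, in <module>
TypeError: can't multiply sequence by non-int of type 'numpy.float32'
```

```bash
cat >> h.py <<'E'
def mask(f,lo,hi,b):
    h=cv2.cvtColor(f,cv2.COLOR_RGB2HSV);m=cv2.inRange(h,lo,hi);k=np.zeros_like(m);k[b[1]:b[3],b[0]:b[2]]=1;return m*k
def tri(c,u,d,v):
    o,a=ray(c,u);p,b=ray(d,v);a/=np.linalg.norm(a);b/=np.linalg.norm(b)
    t=np.linalg.lstsq(np.c_[a,-b],p-o,rcond=None)[0];A=o+a*t[0];B=p+b*t[1];return (A+B)/2,np.linalg.norm(A-B)
E
python3 - <<'E'
from h import *
c=cam("top");d=cam("side");f=c["frame"];g=d["frame"]
# subpixel edges of plate, using saturation half level profile
def sub(cc,ps,dirn,z):
    s=cv2.GaussianBlur(cv2.cvtColor(cc["frame"],cv2.COLOR_RGB2HSV)[:,:,1].astype(np.float32),(0,0),.6)
    out=[]
    for p in ps:
        t=np.arange(-5,5.01,.1);q=np.array(p)[None]+t[:,None]*np.array(dirn)
        v=cv2.remap(s,q[:,:1].astype(np.float32),q[:,1:].astype(np.float32),1).ravel()
        h=(v[:8].mean()+v[-8:].mean())/2;i=np.argmax(np.abs(np.gradient(cv2.blur(v[None],(5,1))[0])));j=np.where(np.diff(np.sign(v-h)))[0]
        if len(j):out.append(plane(cc,q[j[np.argmin(abs(j-i))]],z)[:2])
    W=np.array(out,np.float32);vx,vy,x0,y0=[float(k) for k in cv2.fitLine(W,cv2.DIST_HUBER,0,.0005,.001).ravel()]
    print(len(W),"deg",np.degrees(np.arctan2(vy,vx)).round(2),x0,y0);return vx,vy,x0,y0
def inter(A,B):
    t=np.linalg.solve([[A[0],-B[0]],[A[1],-B[1]]],[B[2]-A[2],B[3]-A[3]]);return np.array([A[2]+A[0]*t[0],A[3]+A[1]*t[0]])
lerp=lambda a,b,n:[np.array(a)+(np.array(b)-a)*k for k in np.linspace(.12,.88,n)]
FL,FR,RL=(388.,215.),(434.5,222.8),(398.6,147.6)
A=sub(c,lerp(FL,RL,40),(1,-.15),.0312);B=sub(c,lerp(FL,FR,30),(.16,-1),.0312);print("FL top",inter(A,B))
fl=[*inter(A,B),.0312]
th=np.radians(-11.1);px=np.array([np.cos(th),np.sin(th)]);py=np.array([-px[1],px[0]])
X=lambda a,b,z:[*(np.array(fl[:2])+px*a-py*b),z]
print("side pred FL,FR,bolt",proj(d,[fl,X(0,.15,.0312),X(.022,.023,.0367)]),"stub",X(.022,.023,.0172))
m=mask(g,(0,0,110),(180,60,255),(361,267,375,281));ys,xs=np.nonzero(m);print("side bolt blob",xs.mean(),ys.mean(),len(xs))
print(tri(c,(395.9,209.2),d,(xs.mean(),ys.mean())))
r0=[.4878,.1294];p=proj(d,[[*r0,.02]])[0];print("pack side pred",p)
m=mask(g,(5,110,120),(25,255,255),(250,160,294,190));ys,xs=np.nonzero(m);print(xs.mean(),ys.mean(),len(xs))
print("tags",plane(c,(311,234),.008),plane(c,(274,245),.008))
a=cv2.resize(g[150:250,240:390],(600,400),interpolation=3);b=cv2.resize(g[240:340,340:490],(600,400),interpolation=3)
cv2.imwrite("pics/z2.png",cv2.resize(np.vstack([a,b]),None,fx=.75,fy=.75)[:,:,::-1])
E
```

```text
40 deg -11.2 0.6164427995681763 -0.4173164963722229
30 deg 78.88 0.49498310685157776 -0.47124069929122925
FL top [ 0.50973401 -0.39617861]
side pred FL,FR,bolt [[356.59798854 270.40736672]
 [377.40718758 314.38644623]
 [367.60206395 273.50969492]] stub [np.float64(0.5268944428922849), np.float64(-0.4229838276540607), 0.0172]
side bolt blob 367.0240963855422 272.0722891566265 83
(array([ 0.5257616 , -0.42094678,  0.040713  ]), np.float64(0.0004664382368222856))
pack side pred [271.54424734 172.76239078]
271.24087591240874 173.02189781021897 274
tags [ 0.45619476 -0.15628115  0.008     ] [ 0.42466334 -0.0397506   0.008     ]
```

View pics/z2.png

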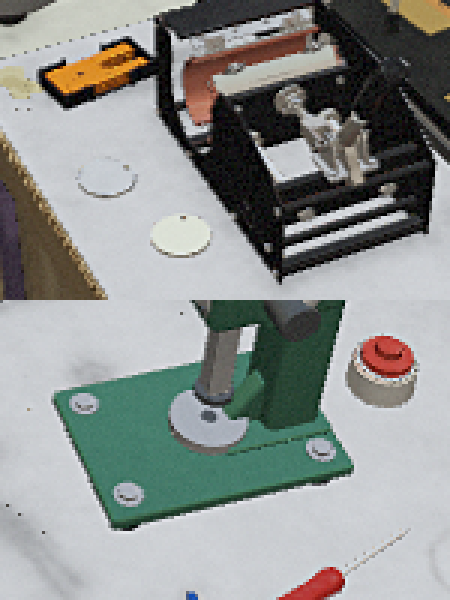

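Measured so far: packers centre (0.4878, 0.1294), yaw 8.2°. Stub at about (0.5265, -0.4222), press yaw -11.1°. I'll turn the tool first, then travel.

{"name": "servo_tool", "arguments": {"steps": [[0, 0, -0.1, 0, 0, 0.349, 1], [0, 0, -0.1, 0, 0, 0.349, 1], [0, 0, 0, 0, 0, 0.349, 1], [0, 0, 0, 0, 0, 0.349, 1], [0, 0, 0, 0, 0, 0.349, 1], [0, 0, 0, 0, 0, 0.349, 1], [0, 0, 0, 0, 0, 0.349, 1]]}}

```text
clock: 1.27
position: [0.276, 0.5885, 0.2773]
ee_rot: [-3.141, -0.0, 1.418]
wrist_force: [-0.4, -0.1, -0.1]
grip_width: 0.0853
finger_force: 0.0
```

{"name": "servo_tool", "arguments": {"steps": [[0, 0, 0, 0, 0, 0.349, 1], [0, 0, 0, 0, 0, 0.349, 1], [0, 0, 0, 0, 0, 0.349, 1], [0, 0, 0, 0, 0, 0.349, 1], [0, 0, 0, 0, 0, 0.349, 1], [0, 0, 0, 0, 0, 0.349, 1], [0, 0, 0, 0, 0, 0.349, 1]]}}

```text
clock: 2.15
position: [0.2759, 0.5886, 0.2773]
ee_rot: [-3.141, 0.0, 0.139]
wrist_force: [1.3, 0.4, 0.9]
grip_width: 0.0851
finger_force: 0.0
```

```bash
cat >> h.py <<'E'
def go(P=None,yaw=None):
    s=robot.get_state();p=np.array(s["position"]);r=R.from_euler("xyz",s["ee_rot"])
    print("t",s["clock"],"p",p.round(4),"rpy",np.degrees(s["ee_rot"]).round(2),"F",np.round(s["wrist_force"],1),"w",round(s["grip_width"],4),"ff",s["finger_force"])
    if P is not None: print("shift units",(r.inv().apply(np.array(P)-p)/.12).round(3))
    if yaw is not None: print("turn units",((r.inv()*R.from_euler("xyz",[np.pi,0,np.radians(yaw)])).as_rotvec(degrees=True)/30).round(4))
E
python3 -c "
from h import *
go([.36,.35,.25],8.2);go([.4878,.1294,.1])"
```

```text
t 2.15 p [0.2759 0.5886 0.2773] rpy [-1.7999e+02  2.0000e-02  7.9500e+00] F [1.3 0.4 0.9] w 0.0851 ff 0.0
shift units [0.419 2.066 0.227]
turn units [-0.0004  0.0006 -0.0082]
t 2.15 p [0.2759 0.5886 0.2773] rpy [-1.7999e+02  2.0000e-02  7.9500e+00] F [1.3 0.4 0.9] w 0.0851 ff 0.0
shift units [1.22  4.034 1.476]
```

{"name": "servo_tool", "arguments": {"steps": [[0.084, 0.413, 0, 0, 0, -0.008, 1], [0.084, 0.413, 0, 0, 0, 0, 1], [0.084, 0.413, 0, 0, 0, 0, 1], [0.084, 0.413, 0, 0, 0, 0, 1], [0.084, 0.413, 0, 0, 0, 0, 1]]}}

```text
clock: 2.78
position: [0.3629, 0.3495, 0.2775]
ee_rot: [-3.141, -0.0, 0.149]
wrist_force: [1.2, -0.1, 0.1]
grip_width: 0.0856
finger_force: 0.0
```

{"name": "servo_tool", "arguments": {"steps": [[0.133, 0.328, 0.246, 0, 0, 0, 1], [0.133, 0.328, 0.246, 0, 0, 0, 1], [0.133, 0.328, 0.246, 0, 0, 0, 1], [0.133, 0.328, 0.246, 0, 0, 0, 1], [0.133, 0.328, 0.246, 0, 0, 0, 1], [0.133, 0.328, 0.246, 0, 0, 0, 1], [0, 0, 0, 0, 0, 0, 1]]}}

```text
clock: 3.65
position: [0.4932, 0.1268, 0.0988]
ee_rot: [3.139, 0.001, 0.141]
wrist_force: [-0.3, 0.1, -0.8]
grip_width: 0.0856
finger_force: 0.0
```

```bash
python3 -c "
from h import *
go([.4878,.1294,.035],8.2)
c=cam('top');save(c,'t3.png',(170,190,270,265),6)"
```

```text
t 3.65 p [0.4932 0.1268 0.0988] rpy [1.7985e+02 8.0000e-02 8.0900e+00] F [-0.3  0.1 -0.8] w 0.0856 ff 0.0
shift units [-0.041 -0.029  0.532]
turn units [ 0.005   0.0026 -0.0035]
```

View pics/t3.png

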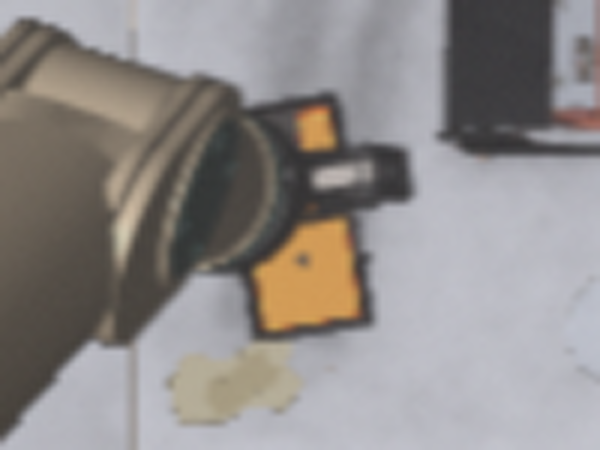

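The gripper stands over the middle of the orange pile (crop px 300,180). Now descend and close.

{"name": "servo_tool", "arguments": {"steps": [[-0.041, -0.029, 0.13, 0.005, 0, -0.003, 1], [0, 0, 0.13, 0, 0, 0, 1], [0, 0, 0.13, 0, 0, 0, 0.6], [0, 0, 0.13, 0, 0, 0, 0.5], [0, 0, 0, 0, 0, 0, 0.4], [0, 0, 0, 0, 0, 0, -1], [0, 0, 0, 0, 0, 0, -1], [0, 0, 0, 0, 0, 0, -1]], "grip_force": 30}}

```text
clock: 4.7
position: [0.4871, 0.1342, 0.0381]
ee_rot: [-3.139, -0.001, 0.15]
wrist_force: [-0.1, -0.9, -0.8]
grip_width: 0.0477
finger_force: 30.9
```

{"name": "servo_tool", "arguments": {"steps": [[0, 0, -0.05, 0, 0, 0, -1], [0, 0, -0.1, 0, 0, 0, -1], [0, 0, -0.15, 0, 0, 0, -1], [0, 0, -0.2, 0, 0, 0, -1], [0, 0, -0.3, 0, 0, 0, -1], [0, 0, 0, 0, 0, 0, -1]]}}

```text
clock: 5.45
position: [0.4885, 0.1345, 0.1366]
ee_rot: [-3.138, -0.005, 0.151]
wrist_force: [0.1, 0.1, -1.0]
grip_width: 0.0479
finger_force: 31.1
```

```bash
python3 -c "
from h import *
go([.4382,-.4049,.135],-11.1)
c=cam('side');save(c,'s4.png',(215,100,365,212),5)"
```

```text
t 5.45 p [0.4885 0.1345 0.1366] rpy [-179.8    -0.31    8.63] F [ 0.1  0.1 -1. ] w 0.0479 ff 31.06716614216566
shift units [-1.089  4.381 -0.008]
turn units [-0.0084 -0.0092  0.6577]
```

View pics/s4.png

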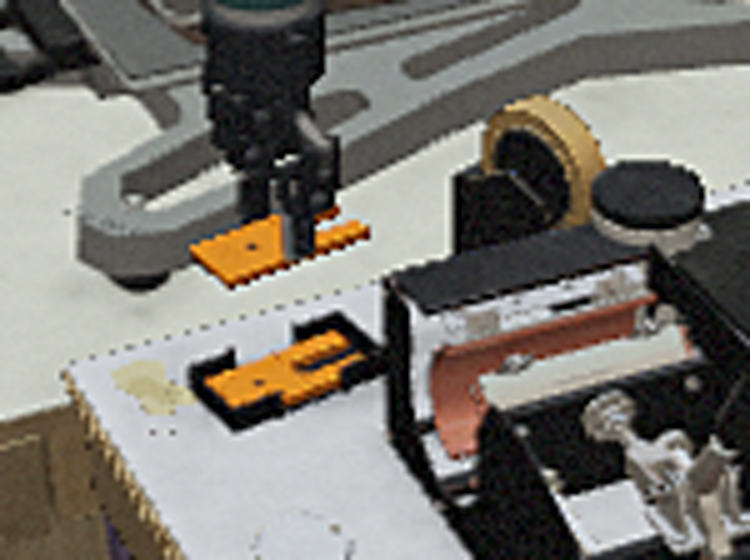

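One packer hangs flat and square in the jaws (crop px 280,245), and the other is still in the tray. Retreat from the mug press, turn, travel.

{"name": "servo_tool", "arguments": {"steps": [[-0.25, 0, 0, 0, 0, 0, -1], [-0.25, 0, 0, 0, 0, 0.22, -1], [0, 0, 0, 0, 0, 0.22, -1], [0, 0, 0, 0, 0, 0.218, -1], [0, 0, 0, 0, 0, 0, -1]]}}

```text
clock: 6.12
position: [0.4269, 0.125, 0.1332]
ee_rot: [-3.14, 0.002, -0.193]
wrist_force: [0.3, -0.3, 0.3]
grip_width: 0.0474
finger_force: 31.1
```

{"name": "servo_tool", "arguments": {"steps": [[0.103, 0.488, 0, 0, 0, 0, -1], [0.103, 0.488, 0, 0, 0, 0, -1], [0.103, 0.488, 0, 0, 0, 0, -1], [0.103, 0.488, 0, 0, 0, 0, -1], [0.103, 0.488, 0, 0, 0, 0, -1], [0.103, 0.488, 0, 0, 0, 0, -1], [0.103, 0.488, 0, 0, 0, 0, -1], [0.103, 0.488, 0, 0, 0, 0, -1]]}}

```text
clock: 7.12
position: [0.4337, -0.3554, 0.132]
ee_rot: [-3.138, 0.001, -0.192]
wrist_force: [0.8, -0.0, -0.6]
grip_width: 0.0477
finger_force: 31.1
```

{"name": "servo_tool", "arguments": {"steps": [[0.1, 0.45, 0, 0, 0, 0, -1], [0, 0, 0, 0, 0, 0, -1], [0, 0, 0, 0, 0, 0, -1]]}}

```text
clock: 7.5
position: [0.4349, -0.408, 0.1315]
ee_rot: [-3.137, 0.002, -0.193]
wrist_force: [-0.3, 1.1, -0.0]
grip_width: 0.0479
finger_force: 31.1
```

```bash
python3 -c "
from h import *
go([.4382,-.4049,.04],-11.1)"
```

```text
t 7.5 p [ 0.4349 -0.408   0.1315] rpy [-1.7974e+02  1.4000e-01 -1.1080e+01] F [-0.3  1.1 -0. ] w 0.0479 ff 31.122437864542007
shift units [ 0.024 -0.028  0.763]
turn units [-0.0087  0.0046  0.0006]
```

{"name": "servo_tool", "arguments": {"steps": [[0.024, -0.028, 0.25, -0.008, 0.004, 0, -1], [0, 0, 0.25, 0, 0, 0, -1], [0, 0, 0.2, 0, 0, 0, -1], [0, 0, 0.12, 0, 0, 0, -1], [0, 0, 0, 0, 0, 0, -1], [0, 0, 0.015, 0, 0, 0, -1], [0, 0, 0.015, 0, 0, 0, -1], [0, 0, 0, 0, 0, 0, -1]]}}

```text
clock: 8.5
position: [0.4391, -0.4065, 0.0308]
ee_rot: [3.14, -0.002, -0.194]
wrist_force: [-0.1, 0.3, -0.6]
grip_width: 0.0478
finger_force: 31.1
```

{"name": "servo_tool", "arguments": {"steps": [[0, 0, 0.01, 0, 0, 0, -1], [0, 0, 0.01, 0, 0, 0, -1], [0, 0, 0.01, 0, 0, 0, -1], [0, 0, 0, 0, 0, 0, -1]]}}

```text
clock: 9.0
position: [0.4388, -0.4063, 0.0267]
ee_rot: [3.14, -0.001, -0.194]
wrist_force: [0.0, -0.4, -0.4]
grip_width: 0.0479
finger_force: 31.1
```

{"name": "servo_tool", "arguments": {"steps": [[0, 0, 0.01, 0, 0, 0, -1], [0, 0, 0.01, 0, 0, 0, -1], [0, 0, 0, 0, 0, 0, -1]]}}

```text
clock: 9.38
position: [0.439, -0.4065, 0.0258]
ee_rot: [3.14, -0.002, -0.194]
wrist_force: [-1.4, 2.3, 11.5]
grip_width: 0.0479
finger_force: 33.7
```

{"name": "servo_tool", "arguments": {"steps": [[0, 0, -0.008, 0, 0, 0, -1], [0, 0, 0, 0, 0, 0, 0.55], [0, 0, 0, 0, 0, 0, 0.55], [0, 0, 0, 0, 0, 0, 0.55], [-0.15, 0, 0, 0, 0, 0, 0.55], [-0.142, 0, 0, 0, 0, 0, 0.55], [0, 0, 0, 0, 0, 0, 0.55]]}}

```text
clock: 10.25
position: [0.4032, -0.3997, 0.0253]
ee_rot: [3.14, 0.0, -0.196]
wrist_force: [0.8, -0.3, -0.6]
grip_width: 0.0663
finger_force: 0.0
```

```bash
cat > pk.py <<'E'
from h import *
import sys
# packer outline on bench near press: mask orange, minAreaRect of the hull at top plane z
def look(z,box=(360,200,430,285)):
    c=cam("top");m=mask(c["frame"],(8,110,110),(25,255,255),box)
    pts=np.argwhere(m)[:,::-1].astype(float)
    P=np.array([plane(c,p,z)[:2] for p in pts]);px=np.array([np.cos(np.radians(-11.1)),np.sin(np.radians(-11.1))]);py=np.array([-px[1],px[0]])
    S=np.array([.5265,-.4222]);Q=(P-S)@np.c_[px,py]*1000
    print("n",len(Q),"along",Q[:,0].min().round(1),Q[:,0].max().round(1),"across",Q[:,1].min().round(1),Q[:,1].max().round(1))
    v=cv2.minAreaRect(P.astype(np.float32));print("rect",v)
    return c
E
python3 -c "
from pk import *
go([.4041,-.3997,.0235],-11.1)
c=look(.008);save(c,'t5.png',(360,180,440,260),7)"
```

```text
t 10.25 p [ 0.4032 -0.3997  0.0253] rpy [179.93   0.   -11.25] F [ 0.8 -0.3 -0.6] w 0.0663 ff 0.0
shift units [ 0.008 -0.001  0.015]
turn units [ 0.0025  0.0001 -0.0049]
n 168 along -100.1 -33.6 across -26.5 21.1
rect ((0.460554838180542, -0.41195937991142273), (0.04844622686505318, 0.06490949541330338), 81.49668884277344)
```

View pics/t5.png

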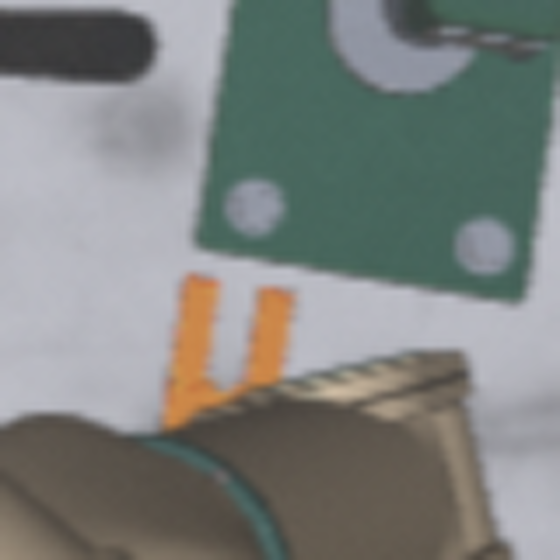

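The packer lies flat in front of the corner, slot centred at crop px (238,285) and the bolt at (255,207). After allowing for parallax it needs about 2 mm to the left. Regrasp at the tail.

{"name": "servo_tool", "arguments": {"steps": [[0, 0, 0.008, 0, 0, 0, 0.45], [0, 0, 0, 0, 0, 0, 0.3], [0, 0, 0, 0, 0, 0, -1], [0, 0, 0, 0, 0, 0, -1], [0, 0, 0, 0, 0, 0, -1]], "grip_force": 30}}

```text
clock: 10.92
position: [0.4052, -0.3996, 0.0246]
ee_rot: [3.14, -0.002, -0.194]
wrist_force: [1.7, 0.8, 4.3]
grip_width: 0.0488
finger_force: 30.8
```

```bash
python3 -c "
from pk import *
go([.4794,-.4130,.0235],-11.1)
c=look(.008)
m=mask(c['frame'],(8,110,110),(25,255,255),(360,215,430,233))
# centre line: per image row mid of leftmost/rightmost
W=[]
for y in range(219,233):
    x=np.nonzero(m[y])[0]
    if len(x)>5: W.append(plane(c,((x.min()+x.max())/2,y),.008)[:2]); print(y,x.min(),x.max(),end=' | ')
vx,vy,x0,y0=cv2.fitLine(np.array(W,np.float32),2,0,.001,.001).ravel();print(np.degrees(np.arctan(vy/vx)),x0,y0)"
```

```text
t 10.925 p [ 0.4052 -0.3996  0.0246] rpy [ 1.799e+02 -1.200e-01 -1.111e+01] F [1.7 0.8 4.3] w 0.0488 ff 30.789363384246826
shift units [ 0.628 -0.009  0.01 ]
turn units [ 0.0032 -0.004  -0.0002]
n 153 along -100.1 -33.6 across -26.5 20.8
rect ((0.4605289101600647, -0.4121328592300415), (0.04809541627764702, 0.06490949541330338), 81.49668884277344)
222 386 400 | 223 386 400 | 224 386 400 | 225 386 400 | 226 386 400 | 227 386 400 | 228 385 400 | 229 385 400 | 230 385 399 | 231 385 399 | 232 385 399 | -9.2203045 0.4719034 -0.41407734
```

{"name": "servo_tool", "arguments": {"steps": [[0, -0.02, -0.006, 0, 0, 0, -1], [0.06, 0, 0, 0, 0, 0, -1], [0.06, 0, 0, 0, 0, 0, -1], [0.06, 0, 0, 0, 0, 0, -1], [0.06, 0, 0, 0, 0, 0, -1], [0.06, 0, 0, 0, 0, 0, -1], [0, 0, 0, 0, 0, 0, -1]]}}

```text
clock: 11.85
position: [0.4411, -0.4042, 0.0251]
ee_rot: [3.14, -0.002, -0.193]
wrist_force: [-0.8, -0.0, -0.6]
grip_width: 0.0485
finger_force: 31.0
```

```bash
python3 -c "
from pk import *
go([.4794,-.4130,.0235],-11.1);look(.008)"
```

```text
t 11.85 p [ 0.4411 -0.4042  0.0251] rpy [ 1.7989e+02 -1.0000e-01 -1.1070e+01] F [-0.8 -0.  -0.6] w 0.0485 ff 30.98031520843506
shift units [0.327 0.011 0.014]
turn units [ 0.0037 -0.0033  0.0009]
n 60 along -53.0 -11.3 across -21.6 23.2
rect ((0.4942825436592102, -0.41488972306251526), (0.0446162186563015, 0.041618481278419495), 76.58287048339844)
```

{"name": "servo_tool", "arguments": {"steps": [[0.054, 0, 0, 0, 0, 0, -1], [0.054, 0, 0, 0, 0, 0, -1], [0.054, 0, 0, 0, 0, 0, -1], [0.054, 0, 0, 0, 0, 0, -1], [0.054, 0, 0, 0, 0, 0, -1], [0, 0, 0, 0, 0, 0, -1]]}}

```text
clock: 12.65
position: [0.4728, -0.4104, 0.0251]
ee_rot: [3.14, -0.002, -0.193]
wrist_force: [-0.2, 0.1, 0.3]
grip_width: 0.0484
finger_force: 31.0
```

{"name": "servo_tool", "arguments": {"steps": [[0.03, 0, 0, 0, 0, 0, -1], [0.024, 0, 0, 0, 0, 0, -1], [0, 0, 0, 0, 0, 0, -1]]}}

```text
clock: 13.02
position: [0.4787, -0.4117, 0.0251]
ee_rot: [3.14, -0.001, -0.194]
wrist_force: [0.5, -0.3, 0.3]
grip_width: 0.0485
finger_force: 31.0
```

{"name": "servo_tool", "arguments": {"steps": [[0, 0, 0.004, 0, 0, 0, -1], [0, 0, 0, 0, 0, 0, 0.55], [0, 0, 0, 0, 0, 0, 0.55], [0, 0, 0, 0, 0, 0, 0.55], [-0.05, 0, -0.2, 0, 0, 0, 0.55], [-0.1, 0, -0.3, 0, 0, 0, 0.55], [-0.2, 0, -0.4, 0, 0, 0, 0.55], [-0.2, -0.3, -0.1, 0, 0, 0, 1]]}}

```text
clock: 14.02
position: [0.42, -0.3675, 0.1478]
ee_rot: [3.134, -0.007, -0.199]
wrist_force: [0.9, 0.6, -0.2]
grip_width: 0.0819
finger_force: 0.0
```

{"name": "servo_tool", "arguments": {"steps": [[0, -0.48, 0, 0, 0, 0, 1], [0, -0.48, 0, 0, 0, 0, 1], [0, -0.48, 0, 0, 0, 0, 1], [0, -0.48, 0, 0, 0, 0, 1], [0, -0.48, 0, 0, 0, 0, 1], [0, -0.48, 0, 0, 0, 0, 1], [0, -0.48, 0, 0, 0, 0, 1]]}}

```text
clock: 14.9
position: [0.4988, 0.0341, 0.1441]
ee_rot: [3.14, -0.002, -0.194]
wrist_force: [1.1, -0.8, -0.7]
grip_width: 0.0854
finger_force: 0.0
```

```bash
python3 -c "
from pk import *
go([.4885,.1315,.1],8.4);c=look(.008)
m=mask(c['frame'],(8,110,110),(25,255,255),(380,215,430,240))
W=[]
for y in range(214,240):
    x=np.nonzero(m[y])[0]
    if len(x)>5: W.append(plane(c,((x.min()+x.max())/2,y),.008)[:2])
vx,vy,x0,y0=cv2.fitLine(np.array(W,np.float32),2,0,.001,.001).ravel();print(np.degrees(np.arctan(vy/vx)),x0,y0)
m=mask(c['frame'],(60,70,20),(95,255,200),(380,140,455,230));ys,xs=np.nonzero(m)
F=np.array([plane(c,(x,ys[xs==x].max()+.5),.0312)[:2] for x in range(404,432)],np.float32);print(cv2.fitLine(F,2,0,.001,.001).ravel())
# packer b in tray
m=mask(c['frame'],(8,110,110),(25,255,255),(200,204,240,248));P=np.array([plane(c,p[::-1],.012)[:2] for p in np.argwhere(m).astype(float)],np.float32);print(len(P),cv2.minAreaRect(P))
save(c,'t6.png',(180,130,460,270),2.8)"
```

```text
t 14.9 p [0.4988 0.0341 0.1441] rpy [ 1.7991e+02 -1.1000e-01 -1.1140e+01] F [ 1.1 -0.8 -0.7] w 0.0854 ff 0.0
shift units [-0.242 -0.781  0.366]
turn units [ 0.0035 -0.0032 -0.6512]
n 220 along -67.4 -17.6 across -23.8 23.2
rect ((0.48465877771377563, -0.41439688205718994), (0.04719158262014389, 0.0495869517326355), 78.42622375488281)
4.3491306 0.48295128 -0.4140658
[ 0.06962617  0.99757314  0.49718696 -0.4889044 ]Traceback (most recent call last):
  File "<string>", line 13, in <module>
    m=mask(c['frame'],(8,110,110),(25,255,255),(200,204,240,248));P=np.array([plane(c,p[::-1],.012)[:2] for p in np.argwhere(m).astype(float)],np.float32);print(len(P),cv2.minAreaRect(P))
                                                                                                                                                                        ~~~~~~~~~~~~~~~^^^
cv2.error: OpenCV(4.12.0) /io/opencv/modules/imgproc/src/convhull.cpp:143: error: (-215:Assertion failed) total >= 0 && (depth == CV_32F || depth == CV_32S) in function 'convexHull'
```

{"name": "servo_tool", "arguments": {"steps": [[-0.12, -0.39, 0, 0, 0, 0, 1], [-0.12, -0.39, 0, 0, 0, 0, 1], [0, 0, 0, 0, 0, -0.22, 1], [0, 0, 0, 0, 0, -0.22, 1], [0, 0, 0, 0, 0, -0.212, 1], [0, 0, 0, 0, 0, 0, 1]]}}

```text
clock: 15.7
position: [0.4883, 0.1294, 0.1438]
ee_rot: [3.14, -0.001, 0.146]
wrist_force: [0.3, 0.7, -0.4]
grip_width: 0.0853
finger_force: 0.0
```

```bash
python3 -c "
from pk import *
go([.4885,.1325,.030],8.4);c=cam('top')
m=mask(c['frame'],(60,70,20),(95,255,200),(380,140,455,230));ys,xs=np.nonzero(m)
F=np.array([plane(c,(x,ys[xs==x].max()+.5),.0312)[:2] for x in range(406,432)],np.float32);print(cv2.fitLine(F,2,0,.001,.001).ravel())
save(c,'t6.png',(180,130,460,270),2.8)"
```

```text
t 15.7 p [0.4883 0.1294 0.1438] rpy [ 1.7991e+02 -5.0000e-02  8.3500e+00] F [ 0.3  0.7 -0.4] w 0.0853 ff 0.0
shift units [ 0.005 -0.027  0.949]
turn units [ 0.0029 -0.0016 -0.0016]
[ 0.07254084  0.9973654   0.49663234 -0.49200884]
```

View pics/t6.png

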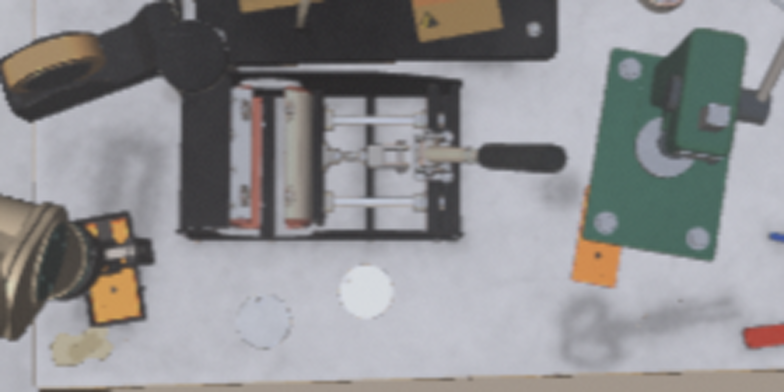

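The first packer lies under the corner, its tail showing in front (crop px 597,262). The press, tags and mug press look unchanged, and packer b is still in the tray. Now pick b.

{"name": "servo_tool", "arguments": {"steps": [[0.005, -0.027, 0.25, 0, 0, 0, 1], [0, 0, 0.25, 0, 0, 0, 1], [0, 0, 0.22, 0, 0, 0, 1], [0, 0, 0.15, 0, 0, 0, 1], [0, 0, 0.075, 0, 0, 0, 0.5], [0, 0, 0, 0, 0, 0, 0.4], [0, 0, 0, 0, 0, 0, -1], [0, 0, 0, 0, 0, 0, -1]], "grip_force": 30}}

```text
clock: 16.75
position: [0.4909, 0.1324, 0.0339]
ee_rot: [3.141, -0.007, 0.145]
wrist_force: [-1.9, -0.5, 35.1]
grip_width: 0.0243
finger_force: 18.1
```

{"name": "servo_tool", "arguments": {"steps": [[0, 0, 0, 0, 0, 0, -1], [0, 0, 0, 0, 0, 0, -1]]}}

```text
clock: 17.0
position: [0.492, 0.1332, 0.0339]
ee_rot: [3.141, -0.009, 0.146]
wrist_force: [-0.9, 0.5, 25.9]
grip_width: 0.0003
finger_force: 12.7
```

It slipped over the top edge and shut above the packer. Lift, open and go about 3 mm lower.

{"name": "servo_tool", "arguments": {"steps": [[0, 0, -0.1, 0, 0, 0, -1], [0, 0, -0.2, 0, 0, 0, 1], [0, 0, 0, 0, 0, 0, 1], [0, 0, 0, 0, 0, 0, 1], [0, 0, 0, 0, 0, 0, 1], [0, 0, 0, 0, 0, 0, 1]]}}

```text
clock: 17.75
position: [0.4881, 0.1326, 0.0657]
ee_rot: [3.139, 0.0, 0.147]
wrist_force: [-0.9, 0.2, 0.4]
grip_width: 0.0851
finger_force: 0.0
```

```bash
python3 -c "
from pk import *
go([.4885,.1325,.027],8.4);c=cam('top');save(c,'t7.png',(180,190,260,260),7)
m=mask(c['frame'],(8,110,110),(25,255,255),(200,204,240,248));P=np.array([plane(c,p[::-1],.012)[:2] for p in np.argwhere(m>0).astype(float)],np.float32);print(len(P),cv2.minAreaRect(P))
"
```

```text
t 17.75 p [0.4881 0.1326 0.0657] rpy [1.7987e+02 2.0000e-02 8.4200e+00] F [-0.9  0.2  0.4] w 0.0851 ff 0.0
shift units [0.003 0.    0.323]
turn units [0.0042 0.0008 0.0006]
263 ((0.48749086260795593, 0.12865345180034637), (0.11025874316692352, 0.049546979367733), 8.262579917907715)
```

View pics/t7.png

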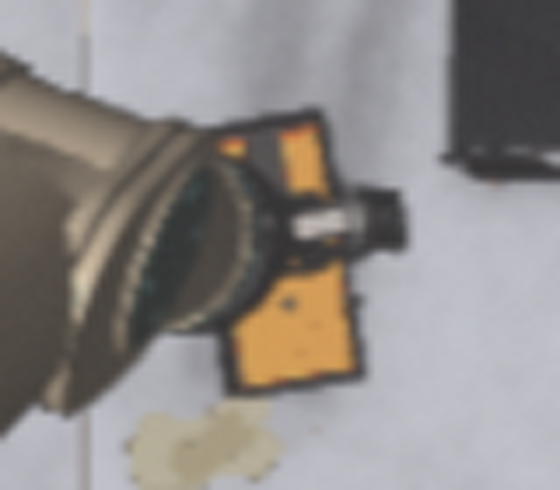

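The packer is still square in the tray (crop px 290,300), jaws above its middle.

{"name": "servo_tool", "arguments": {"steps": [[0.002, 0.012, 0.12, 0.004, 0, 0, 1], [0, 0, 0.12, 0, 0, 0, 1], [0, 0, 0.09, 0, 0, 0, 1], [0, 0, 0, 0, 0, 0, 0.6], [0, 0, 0, 0, 0, 0, 0.4]], "grip_force": 30}}

```text
clock: 18.42
position: [0.4889, 0.1312, 0.0266]
ee_rot: [-3.142, -0.001, 0.147]
wrist_force: [-0.0, 0.1, -0.1]
grip_width: 0.0599
finger_force: 0.0
```

{"name": "servo_tool", "arguments": {"steps": [[0, 0, 0, 0, 0, 0, 0.3], [0, 0, 0, 0, 0, 0, 0.1], [0, 0, 0, 0, 0, 0, 0.1]]}}

```text
clock: 18.8
position: [0.4892, 0.1314, 0.0273]
ee_rot: [-3.141, -0.001, 0.147]
wrist_force: [-1.3, -0.3, 6.8]
grip_width: 0.0482
finger_force: 30.9
```

{"name": "servo_tool", "arguments": {"steps": [[0, 0, -0.02, 0, 0, 0, -1], [0, 0, -0.1, 0, 0, 0, -1], [0, 0, -0.25, 0, 0, 0, -1], [0, 0, -0.3, 0, 0, 0, -1], [-0.25, 0, -0.2, 0, 0, 0, -1], [-0.25, 0, 0, 0, 0, 0.22, -1], [0, 0, 0, 0, 0, 0.22, -1], [0, 0, 0, 0, 0, 0.216, -1]]}}

```text
clock: 19.8
position: [0.4292, 0.1227, 0.1319]
ee_rot: [-3.14, -0.001, -0.2]
wrist_force: [0.7, 0.5, 0.0]
grip_width: 0.0489
finger_force: 31.2
```

```bash
python3 -c "
from pk import *
go([.4382,-.4049,.13],-11.1);c=cam('top')
m=mask(c['frame'],(8,110,110),(25,255,255),(195,204,250,260));P=np.array([plane(c,p[::-1],.11)[:2] for p in np.argwhere(m>0).astype(float)],np.float32);print(len(P),cv2.minAreaRect(P) if len(P) else 0)"
```

```text
t 19.8 p [0.4292 0.1227 0.1319] rpy [-1.7993e+02 -5.0000e-02 -1.1470e+01] F [0.7 0.5 0. ] w 0.0489 ff 31.209367364645004
shift units [0.948 4.294 0.011]
turn units [-0.0025 -0.0016 -0.0125]
185 ((0.4348049461841583, 0.11581631749868393), (0.049676306545734406, 0.0964992567896843), 85.79328918457031)
```

{"name": "servo_tool", "arguments": {"steps": [[0, 0, -0.45, 0, 0, -0.012, -1], [0.115, 0.454, 0, 0, 0, 0, -1], [0.115, 0.454, 0, 0, 0, 0, -1], [0.115, 0.454, 0, 0, 0, 0, -1], [0.115, 0.454, 0, 0, 0, 0, -1], [0.115, 0.454, 0, 0, 0, 0, -1], [0.115, 0.454, 0, 0, 0, 0, -1], [0.115, 0.454, 0, 0, 0, 0, -1]]}}

```text
clock: 20.85
position: [0.4521, -0.2719, 0.1855]
ee_rot: [-3.141, -0.001, -0.189]
wrist_force: [1.0, 0.5, -0.3]
grip_width: 0.0486
finger_force: 31.6
```

{"name": "servo_tool", "arguments": {"steps": [[0.115, 0.454, 0, 0, 0, 0, -1], [0, 0, 0.3, 0, 0, 0, -1], [0, 0, 0.35, 0, 0, 0, -1], [0, 0, 0.35, 0, 0, 0, -1], [0, 0, 0.25, 0, 0, 0, -1], [0, 0, 0, 0, 0, 0, -1], [0, 0, 0, 0, 0, 0, -1]]}}

```text
clock: 21.72
position: [0.456, -0.327, 0.0362]
ee_rot: [3.141, -0.002, -0.19]
wrist_force: [0.3, -0.5, 0.4]
grip_width: 0.0488
finger_force: 31.6
```

```bash
python3 -c "
from pk import *
go([.4536,-.3264,.03],-11.1)"
```

```text
t 21.725 p [ 0.456  -0.327   0.0362] rpy [ 1.7996e+02 -1.0000e-01 -1.0870e+01] F [ 0.3 -0.5  0.4] w 0.0488 ff 31.62670187652111
shift units [-0.021 -0.001  0.051]
turn units [ 0.0014 -0.0033  0.0078]
```

{"name": "servo_tool", "arguments": {"steps": [[0, 0, 0.04, 0, 0, 0.008, -1], [0, 0, 0.04, 0, 0, 0, -1], [0, 0, 0.01, 0, 0, 0, -1], [0, 0, 0.01, 0, 0, 0, -1], [0, 0, 0, 0, 0, 0, -1]]}}

```text
clock: 22.35
position: [0.4556, -0.3263, 0.0233]
ee_rot: [-3.141, -0.001, -0.194]
wrist_force: [-0.4, 1.3, 4.0]
grip_width: 0.0487
finger_force: 32.1
```

{"name": "servo_tool", "arguments": {"steps": [[0, 0, -0.013, 0, 0, 0, -1], [0, 0, 0, 0, 0, 0, 0.55], [0, 0, 0, 0, 0, 0, 0.55], [0, 0, 0, 0, 0, 0, 0.55], [-0.15, 0, 0, 0, 0, 0, 0.55], [-0.142, 0, 0, 0, 0, 0, 0.55], [0, 0, 0, 0, 0, 0, 0.5]]}}

```text
clock: 23.22
position: [0.42, -0.3195, 0.0245]
ee_rot: [-3.141, 0.001, -0.196]
wrist_force: [0.6, 0.6, -0.2]
grip_width: 0.0639
finger_force: 0.0
```

{"name": "servo_tool", "arguments": {"steps": [[0, 0, 0, 0, 0, 0, 0.3], [0, 0, 0, 0, 0, 0, 0.15], [0, 0, 0, 0, 0, 0, 0.1], [0, 0, 0, 0, 0, 0, -1], [0, 0, 0, 0, 0, 0, -1]], "grip_force": 30}}

```text
clock: 23.85
position: [0.4223, -0.3198, 0.0249]
ee_rot: [3.141, -0.002, -0.194]
wrist_force: [0.6, 0.2, 5.5]
grip_width: 0.0484
finger_force: 30.4
```

```bash
python3 -c "
from pk import *
go();c=look(.008,(340,205,385,265))"
```

```text
t 23.85 p [ 0.4223 -0.3198  0.0249] rpy [ 1.7999e+02 -1.3000e-01 -1.1100e+01] F [0.6 0.2 5.5] w 0.0484 ff 30.40371000766754
n 98 along -82.4 -36.1 across 55.4 102.6
rect ((0.48386794328689575, -0.3335324227809906), (0.04731253907084465, 0.04604996740818024), 80.03194427490234)
```

{"name": "servo_tool", "arguments": {"steps": [[0, 0, -0.05, 0, 0, 0, -1], [0, 0, -0.12, 0, 0, 0, -1], [0, 0.22, 0, 0, 0, 0, -1], [0, 0.22, 0, 0, 0, 0, -1], [0, 0.221, 0, 0, 0, 0, -1], [0, 0, 0.04, 0, 0, 0, -1], [0, 0, 0, 0, 0, 0, -1], [0, 0, 0, 0, 0, 0, -1]]}}

```text
clock: 24.9
position: [0.4063, -0.3958, 0.04]
ee_rot: [-3.14, 0.0, -0.193]
wrist_force: [-0.5, -0.4, 0.4]
grip_width: 0.048
finger_force: 31.1
```

```bash
python3 -c "
from pk import *
s=robot.get_state()
P=np.array([.5265,-.4222])+np.array([.9813,-.1925])*-.1218+np.array([.1925,.9813])*.0011
go([*P,.0335],-11.1);c=cam('side');save(c,'s8.png',(300,220,420,310),6)
look(.023)"
```

```text
t 24.9 p [ 0.4063 -0.3958  0.04  ] rpy [-179.9     0.    -11.05] F [-0.5 -0.4  0.4] w 0.048 ff 31.053682565689087
shift units [0.01  0.014 0.054]
turn units [-0.0033  0.0001  0.0016]
n 279 along -95.0 19.4 across -22.4 25.3
rect ((0.4897468388080597, -0.4134613573551178), (0.0477701760828495, 0.11439429223537445), 79.14480590820312)
```

View pics/s8.png

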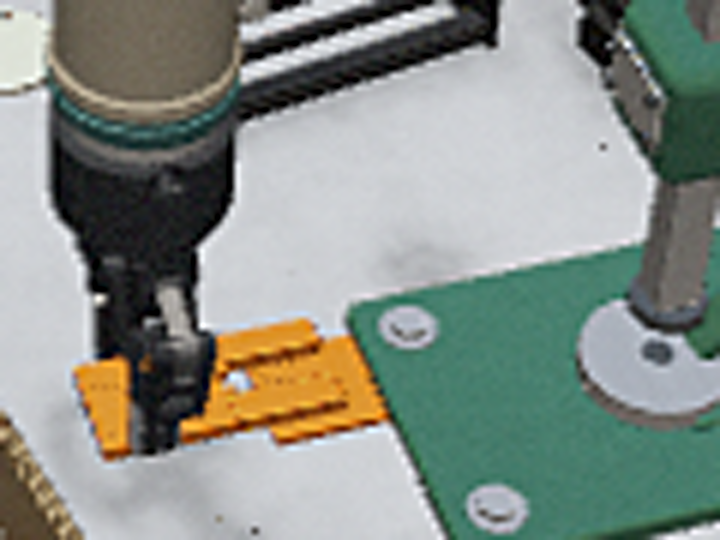

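The second packer hovers flat over the first one's tail (crop px 290,370), about 1.5 mm too far left. Correct and lower onto it.

{"name": "servo_tool", "arguments": {"steps": [[0, 0.012, 0.03, 0, 0, 0, -1], [0, 0, 0.016, 0, 0, 0, -1], [0, 0, 0.008, 0, 0, 0, -1], [0, 0, 0, 0, 0, 0, -1]]}}

```text
clock: 25.5
position: [0.4055, -0.3987, 0.0334]
ee_rot: [-3.141, -0.0, -0.194]
wrist_force: [-0.0, -0.6, -0.4]
grip_width: 0.0484
finger_force: 31.1
```

{"name": "servo_tool", "arguments": {"steps": [[0, 0, 0.008, 0, 0, 0, -1], [0, 0, 0, 0, 0, 0, -1]]}}

```text
clock: 25.75
position: [0.4056, -0.3989, 0.0327]
ee_rot: [-3.141, -0.001, -0.194]
wrist_force: [-0.2, 0.5, -0.1]
grip_width: 0.0483
finger_force: 31.1
```

{"name": "servo_tool", "arguments": {"steps": [[0, 0, 0.006, 0, 0, 0, -1], [0, 0, 0, 0, 0, 0, -1]]}}

```text
clock: 26.0
position: [0.4056, -0.3989, 0.032]
ee_rot: [-3.141, -0.001, -0.194]
wrist_force: [-0.6, 0.5, 1.1]
grip_width: 0.0482
finger_force: 31.2
```

{"name": "servo_tool", "arguments": {"steps": [[0, 0, 0.005, 0, 0, 0, -1], [0, 0, 0, 0, 0, 0, -1]]}}

```text
clock: 26.25
position: [0.4055, -0.3988, 0.0313]
ee_rot: [-3.141, -0.0, -0.194]
wrist_force: [-1.0, 1.0, 1.5]
grip_width: 0.0483
finger_force: 31.2
```

{"name": "servo_tool", "arguments": {"steps": [[0, 0, -0.006, 0, 0, 0, -1], [0.05, 0, 0, 0, 0, 0, -1], [0.05, 0, 0, 0, 0, 0, -1], [0.05, 0, 0, 0, 0, 0, -1], [0.05, 0, 0, 0, 0, 0, -1], [0, 0, 0, 0, 0, 0, -1]]}}

```text
clock: 27.0
position: [0.4294, -0.4035, 0.0321]
ee_rot: [-3.141, -0.0, -0.194]
wrist_force: [-1.9, 0.9, 3.4]
grip_width: 0.0482
finger_force: 31.5
```

{"name": "servo_tool", "arguments": {"steps": [[0.05, 0, 0, 0, 0, 0, -1], [0.05, 0, 0, 0, 0, 0, -1], [0.05, 0, 0, 0, 0, 0, -1], [0, 0, 0, 0, 0, 0, -1]]}}

```text
clock: 27.5
position: [0.4456, -0.4075, 0.0325]
ee_rot: [3.141, 0.001, -0.195]
wrist_force: [-5.6, 0.6, 7.8]
grip_width: 0.0485
finger_force: 32.1
```

```bash
python3 -c "
from pk import *
P=np.array([.5265,-.4222])+np.array([.9813,-.1925])*-.0465+np.array([.1925,.9813])*.0008
go([*P,.032],-11.1);c=look(.016)
m=mask(c['frame'],(60,70,20),(95,255,200),(380,140,455,230));ys,xs=np.nonzero(m)
F=np.array([plane(c,(x,ys[xs==x].max()+.5),.0312)[:2] for x in range(410,432)],np.float32);print(cv2.fitLine(F,2,0,.001,.001).ravel())"
```

```text
t 27.5 p [ 0.4456 -0.4075  0.0325] rpy [ 1.7998e+02  6.0000e-02 -1.1180e+01] F [-5.6  0.6  7.8] w 0.0485 ff 32.13508129119873
shift units [ 0.298 -0.016  0.004]
turn units [ 0.0006  0.002  -0.0027]
n 68 along -43.7 23.3 across -13.6 23.7
rect ((0.5172978043556213, -0.4153783619403839), (0.037220604717731476, 0.06698905676603317), 78.42144775390625)
[ 0.04121597 -0.9991503   0.5165233  -0.49913478]
```

Some drag is building up (5.6 N, pushing up 7.8 N), so raise by about 0.6 mm and read again.

{"name": "servo_tool", "arguments": {"steps": [[0, 0, -0.005, 0, 0, 0, -1], [0, 0, 0, 0, 0, 0, -1]]}}

```text
clock: 27.8
position: [0.4472, -0.4072, 0.0327]
ee_rot: [3.141, -0.001, -0.194]
wrist_force: [-1.0, 0.1, 3.4]
grip_width: 0.0481
finger_force: 31.5
```

```bash
python3 -c "
from pk import *
go();c=cam('side');save(c,'s9.png',(310,230,420,310),7)"
```

```text
t 27.8 p [ 0.4472 -0.4072  0.0327] rpy [ 1.7999e+02 -6.0000e-02 -1.1140e+01] F [-1.   0.1  3.4] w 0.0481 ff 31.525627970695496
```

View pics/s9.png

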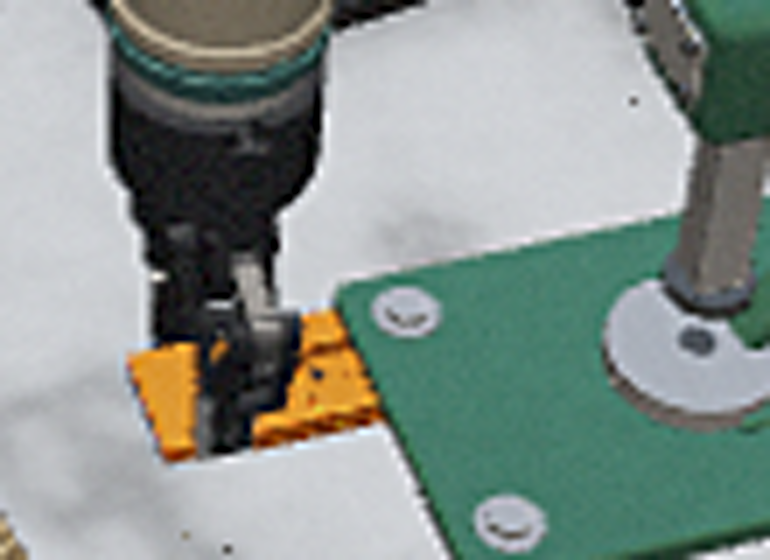

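The prongs have gone in under the plate (crop px 335,330), flat on the first packer. That makes 11 pictures viewed, one over the allowance of 10 (my miscount), so from here I use numbers only. Continue sliding.

{"name": "servo_tool", "arguments": {"steps": [[0, 0, -0.0025, 0, 0, 0, -1], [0.045, 0, 0, 0, 0, 0, -1], [0.045, 0, 0, 0, 0, 0, -1], [0.045, 0, 0, 0, 0, 0, -1], [0, 0, 0, 0, 0, 0, -1]]}}

```text
clock: 28.48
position: [0.4641, -0.4101, 0.033]
ee_rot: [3.142, -0.002, -0.193]
wrist_force: [1.5, -0.4, 1.8]
grip_width: 0.0482
finger_force: 31.4
```

{"name": "servo_tool", "arguments": {"steps": [[0.045, 0, 0, 0, 0, 0, -1], [0.045, 0, 0, 0, 0, 0, -1], [0.03, 0, 0, 0, 0, 0, -1], [0, 0, 0, 0, 0, 0, -1]]}}

```text
clock: 28.98
position: [0.4776, -0.4129, 0.033]
ee_rot: [3.142, -0.001, -0.194]
wrist_force: [-0.3, -0.7, 2.4]
grip_width: 0.0481
finger_force: 31.4
```

```bash
python3 -c "
from pk import *
P=np.array([.5265,-.4222])+np.array([.9813,-.1925])*-.0465+np.array([.1925,.9813])*.0008
go([*P,.033],-11.1)"
```

```text
t 28.975 p [ 0.4776 -0.4129  0.033 ] rpy [ 1.800e+02 -8.000e-02 -1.111e+01] F [-0.3 -0.7  2.4] w 0.0481 ff 31.396427750587463
shift units [ 0.027 -0.009 -0.   ]
turn units [ 0.0001 -0.0028 -0.0003]
```

{"name": "servo_tool", "arguments": {"steps": [[0.02, 0, 0, 0, 0, 0, -1], [0, 0, 0, 0, 0, 0, -1], [0, 0, 0, 0, 0, 0, 0.55], [0, 0, 0, 0, 0, 0, 0.55], [0, 0, 0, 0, 0, 0, 0.55], [-0.05, 0, -0.2, 0, 0, 0, 0.55], [-0.15, 0, -0.35, 0, 0, 0, 0.55], [-0.15, 0, -0.35, 0, 0, 0, 0.55]]}}

```text
clock: 29.98
position: [0.4374, -0.405, 0.1418]
ee_rot: [-3.141, -0.0, -0.194]
wrist_force: [0.3, -0.6, -0.0]
grip_width: 0.0666
finger_force: 0.0
```

{"name": "servo_tool", "arguments": {"steps": [[-0.1, -0.45, 0, 0, 0, 0, 0], [-0.1, -0.45, 0, 0, 0, 0, -1], [0, 0, 0, 0, 0, 0, -1]]}}

```text
clock: 30.35
position: [0.4356, -0.2889, 0.1406]
ee_rot: [-3.136, 0.002, -0.188]
wrist_force: [-0.3, -0.1, 1.2]
grip_width: 0.0118
finger_force: 0.0
```

```bash
cat > fin.py <<'E'
from pk import *
go();c=look(.016);d=cam("side")
S=np.array([.5265,-.4222]);px=np.array([.9813,-.1925]);py=np.array([.1925,.9813])
W=lambda a,b,z:[*(S+px*a+py*b),z]
# side view: orange extents compared with prediction for outlines
m=mask(d["frame"],(5,110,80),(25,255,255),(310,240,375,310));ys,xs=np.nonzero(m);print("side orange",len(xs),xs.min(),xs.max(),ys.min(),ys.max())
for z in(0,.008,.016):print(z,proj(d,[W(-.068,.025,z),W(-.068,-.025,z),W(-.022,-.025,z)]).round(1).tolist())
for y in range(ys.min(),ys.max()+1):
    x=xs[ys==y];print(y,x.min(),x.max(),end=" | ")
m=mask(c["frame"],(60,70,20),(95,255,200),(380,140,455,230));ys,xs=np.nonzero(m)
F=np.array([plane(c,(x,ys[xs==x].max()+.5),.0312)[:2] for x in range(404,432)],np.float32);vx,vy,x0,y0=cv2.fitLine(F,2,0,.001,.001).ravel();print("\nfront edge deg",np.degrees(np.arctan2(vy,vx)),x0,y0,"along",((np.array([x0,y0])-S)@px*1000))
L=np.array([plane(c,(xs[ys==y].min()-.5,y),.0312)[:2] for y in range(160,205)],np.float32);vx,vy,x0,y0=cv2.fitLine(L,2,0,.001,.001).ravel();print("left deg",np.degrees(np.arctan2(vy,vx)),"across",((np.array([x0,y0])-S)@py*1000))
E
python3 fin.py
```

```text
t 30.35 p [ 0.4356 -0.2889  0.1406] rpy [-1.7969e+02  9.0000e-02 -1.0800e+01] F [-0.3 -0.1  1.2] w 0.0118 ff 0.0
n 219 along -69.5 -20.9 across -25.3 24.2
rect ((0.481955885887146, -0.41388776898384094), (0.04961857199668884, 0.04839710518717766), 78.25582122802734)
side orange 322 310 364 274 309
0 [[339.1, 281.3], [345.1, 295.3], [361.8, 291.5]]
0.008 [[339.2, 279.2], [345.2, 293.2], [362.0, 289.5]]
0.016 [[339.3, 277.2], [345.4, 291.2], [362.2, 287.4]]
274 357 357 | 275 352 358 | 276 348 358 | 277 343 359 | 278 340 359 | 279 340 360 | 280 341 360 | 281 341 361 | 282 342 361 | 283 342 361 | 284 342 362 | 285 343 362 | 286 343 363 | 287 344 363 | 288 344 363 | 289 344 364 | 290 345 362 | 291 345 358 | 292 346 353 | 293 346 349 | Traceback (most recent call last):
  File "fin.py", line 9, in <module>
    x=xs[ys==y];print(y,x.min(),x.max(),end=" | ")
                        ~~~~~^^
    return umr_minimum(a, axis, None, out, keepdims, initial, where)
ValueError: zero-size array to reduction operation minimum which has no identity
```

Both tails line up about 67 mm in front of the stub, as they should, and centred. Now the push on the bolt with shut fingers.

```bash
sed -i '/^for y in range(ys.min/,+1d' fin.py; python3 fin.py | tail -2;  python3 -c "
from pk import *
go([.5235,-.4195,.075],-11.1)"
```

```text
front edge deg 78.6739 0.4945136 -0.48878452 along -18.57073282523152
left deg -11.344464 across 19.687317368373897
t 30.55 p [ 0.4354 -0.2961  0.1412] rpy [ 1.7992e+02 -8.0000e-02 -1.1200e+01] F [-0.6 -0.3  0.5] w 0.0 ff 0.0
shift units [0.919 0.865 0.554]
turn units [ 0.0025 -0.0028 -0.0032]
```

The press hasn't moved: front edge -18.6 against -18.7 mm before, left edge 19.7 against 19.6 mm. Go over the bolt.

{"name": "servo_tool", "arguments": {"steps": [[0.1, 0.43, 0, 0, 0, 0, -1], [0.1, 0.435, 0, 0, 0, 0, -1], [0.36, 0, 0, 0, 0, 0, -1], [0.359, 0, 0.1, 0, 0, 0, -1], [0, 0, 0.25, 0, 0, 0, -1], [0, 0, 0.204, 0, 0, 0, -1], [0, 0, 0, 0, 0, 0, -1], [0, 0, 0, 0, 0, 0, -1]]}}

```text
clock: 31.55
position: [0.5232, -0.4193, 0.0753]
ee_rot: [3.14, -0.001, -0.196]
wrist_force: [0.4, 0.5, -0.5]
grip_width: -0.0001
finger_force: 0.0
```

{"name": "servo_tool", "arguments": {"steps": [[0, 0, 0.06, 0, 0, 0, -1], [0, 0, 0.06, 0, 0, 0, -1], [0, 0, 0.01, 0, 0, 0, -1], [0, 0, 0, 0, 0, 0, -1]]}}

```text
clock: 32.05
position: [0.5235, -0.4177, 0.059]
ee_rot: [-3.141, -0.001, -0.194]
wrist_force: [0.4, -0.0, 0.3]
grip_width: -0.0002
finger_force: 0.0
```

{"name": "servo_tool", "arguments": {"steps": [[0, 0, 0.008, 0, 0, 0, -1], [0, 0, 0, 0, 0, 0, -1]]}}

```text
clock: 32.3
position: [0.5236, -0.4178, 0.0588]
ee_rot: [-3.141, -0.001, -0.194]
wrist_force: [-1.7, 1.6, 5.3]
grip_width: 0.0003
finger_force: 2.7
```

{"name": "servo_tool", "arguments": {"steps": [[0, 0, 0.007, 0, 0, 0, -1], [0, 0, 0, 0, 0, 0, -1]]}}

```text
clock: 32.55
position: [0.5235, -0.4177, 0.0584]
ee_rot: [-3.141, -0.001, -0.194]
wrist_force: [-1.8, 2.2, 10.3]
grip_width: -0.0001
finger_force: 4.8
```

{"name": "servo_tool", "arguments": {"steps": [[0, 0, 0.006, 0, 0, 0, -1], [0, 0, 0, 0, 0, 0, -1]]}}

```text
clock: 32.8
position: [0.5234, -0.4176, 0.058]
ee_rot: [-3.141, -0.001, -0.194]
wrist_force: [-2.7, 3.7, 10.6]
grip_width: 0.0001
finger_force: 5.4
```

{"name": "servo_tool", "arguments": {"steps": [[0, 0, 0.007, 0, 0, 0, -1], [0, 0, 0, 0, 0, 0, -1]]}}

```text
clock: 33.05
position: [0.5235, -0.4175, 0.0578]
ee_rot: [-3.14, -0.001, -0.194]
wrist_force: [-3.3, 4.9, 15.0]
grip_width: 0.0002
finger_force: 7.5
```

{"name": "servo_tool", "arguments": {"steps": [[0, 0, 0.003, 0, 0, 0, -1], [0, 0, 0, 0, 0, 0, -1], [0, 0, 0, 0, 0, 0, -1], [0, 0, 0, 0, 0, 0, -1]]}}

```text
clock: 33.55
position: [0.5235, -0.4175, 0.0578]
ee_rot: [-3.14, -0.001, -0.194]
wrist_force: [-4.1, 5.5, 16.8]
grip_width: 0.0001
finger_force: 8.4
```

The corner dropped about 1 mm (the stated play) and then held at 16.8 N without sinking further. Lift off and check.

{"name": "servo_tool", "arguments": {"steps": [[0, 0, -0.02, 0, 0, 0, -1], [0, 0, -0.1, 0, 0, 0, -1], [0, 0, -0.3, 0, 0, 0, -1], [-0.3, 0, -0.3, 0, 0, 0, -1], [-0.4, 0, 0, 0, 0, 0, -1], [0, -0.45, 0, 0, 0, 0, -1], [0, -0.45, 0, 0, 0, 0, -1], [0, 0, 0, 0, 0, 0, -1]]}}

```text
clock: 34.55
position: [0.4635, -0.29, 0.1414]
ee_rot: [-3.137, 0.0, -0.187]
wrist_force: [-0.1, -0.4, -0.7]
grip_width: 0.0002
finger_force: 0.0
```

```bash
python3 fin.py
```

```text
t 34.55 p [ 0.4635 -0.29    0.1414] rpy [-1.7973e+02  2.0000e-02 -1.0730e+01] F [-0.1 -0.4 -0.7] w 0.0002 ff 0.0
n 111 along -64.7 -21.3 across -25.3 15.4
rect ((0.4875342547893524, -0.42839041352272034), (0.0558328852057457, 0.03117438219487667), 24.600025177001953)
side orange 322 310 364 274 309
0 [[339.1, 281.3], [345.1, 295.3], [361.8, 291.5]]
0.008 [[339.2, 279.2], [345.2, 293.2], [362.0, 289.5]]
0.016 [[339.3, 277.2], [345.4, 291.2], [362.2, 287.4]]

front edge deg 86.67544 0.49696457 -0.48889524 along -16.144280462694137
left deg -11.34489 across 19.687317368373897
```

The side view and the plate's left edge are unchanged. The arm partly hides the front edge from the top camera, which explains its odd reading. Handing in.

```bash
python3 -c "
from h import *
print(robot.hand_in())"
```

```text
the job is handed in; nothing more can be done
None
```

Handed in at about 35 s, result not shown: both packers sit stacked under the front-left corner, straddling the stub to about 1–2 mm by the cameras, the corner took up about 1 mm of play and held at 17 N, and the press did not measurably move; one grasp slipped (26–35 N at the fingertips) and was redone, and I viewed 11 pictures instead of the allowed 10.

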